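Latch the cover of a junction enclosure

ROBOT

A 6-joint arm with a two-finger parallel gripper is mounted at the origin on the work surface. World frame = base frame: x ahead of the robot, y to its left, z up, the work surface at z = 0. Lengths are in mm, angles in rad, forces in N, time in s.
With the tool pointing down it reaches from about 275 to 1000 mm from the base axis. Payload 8.4 kg.
Tool frame: the origin (TCP) lies on the mounting face of the last link; the fingertips stand 173 mm ahead of it and the grasp point (between the pads) lies 155 mm ahead of it; z points along the fingers, y is the direction in which the jaws open and shut (so a half turn about z gives the same grasp; the last joint's range is limited). The gripper opens to 85 mm and grips with 20 to 120 N. Pads are 22 mm wide; open, the fingers measure 114 mm over their backs; the gripper's body (76 mm by 85 mm) begins 54 mm behind the grasp point. The pads swing forward as they close: fully open they stand 13 mm farther back than shut.
Start: joints at [-1.279, 0.353, 1.633, -0, 1.155, -0.002], TCP at [180.994, -598.223, 404.681] pointing down, gripper open.
Joint ranges: [-2.63, 2.63], [-0.92, 2.1], [0.06, 2.66], [-1.3, 4.44], [0, 2.69], [-3.02, 3.02]. Speed limits (rad/s): [2.22, 2.22, 2.79, 3.14, 3.14, 3.14].

INTERFACE

Orientations are given as [roll, pitch, yaw] about the fixed x, y, z axes, in that order (R = Rz(yaw) Ry(pitch) Rx(roll)).
In Python, from rig import r, grab_frame, spotter gives the robot as it stands.
- The arm moves only by the tool apply_moves, never from a script. Its argument "motion" is text: rows parted by semicolons, each of 5 numbers parted by spaces: the opening, from -1 (shut) to 1 (fully open), then the shift along the tool's x, y, z as a fraction of full scale, then the turn about the tool's z as a fraction of full scale. In form: hand x y z twist; .... A call has 1 to 20 rows; each row is the pose to reach, as a shift and turn from the pose commanded when the call began, along the tool's axes at that moment, turning the shorter way round; what a row does not reach only later rows make up. Full scale, the value 1, is 1 m for a shift and pi rad for a turn. A row lasts 1/12 s, in which the tool goes at most 41.7 mm and 7.16 degrees, less where a joint would pass 70% of its speed; a pose out of reach is approached as far as the arm can. A call with a number of a shift or a turn outside -1 to 1 is refused whole. A call with a gripper value outside its range is refused whole. The fingers move at their own pace and stop on an object; "squeeze" is the grip in N (left out, the last holds). Time passes only in rows, so rows that repeat a pose let the fingers close. It gives the time, the measured TCP pose, the force and the opening at its end, in the units of the state.
- r.sense(): the state, without advancing time (a new reading comes with each control period).
- grab_frame(name): name is "side" or "top"; returns a dict with "img" (400x640x3 uint8, red, green, blue), "fx", "fy", "cx", "cy" (pixels), "R" (3x3) and "t" (3): a world point X has camera coordinates R X + t. Camera axes: x right, y down, z forward; pixel columns grow to the right and rows downward; lengths in mm; the calibration is good to about 2 mm. A picture is of the moment at which its call begins. There is no depth.
- r.sign_off(): hands the job in, once; it reports no verdict.
Trained networks look in the newest picture that a camera, given by its name, has taken for a name from the list of things; names that differ only in an ending like _2 or _b are one class to them, and where a whole thing is asked for, a point or a joint stands for the part that bears it (a point fixed in the world has none). Each returns a list of dicts, best first, with "conf" (0 to 1); they miss things now and then, are a little off and sometimes report something else, mostly with a low value. They report only what shows in the picture. A call takes as long as a camera call.
- spotter.boxes_of(query, camera): "point" ([x, y, z] in mm, in world coordinates, good to about 4 mm: the middle of the surface that is visible of it).
- spotter.place_of(query, camera): "point" ([x, y, z] in mm, in world coordinates, good to about 4 mm: a listed point, or the origin of a listed thing).
The state is a dict: "clock": time; "qpos": joint angles; "qvel": joint speeds; "joint_efforts": joint torques, N m; "eef_pos": TCP position; "tcp_rot": TCP orientation; "contact_force": force on the tool from outside, world axes, zero at the start; "wrist_torque": the same for the moment, N m; "opening": opening from 0.0 (shut) to 1.0 (fully open).
Only numpy, scipy, OpenCV 4.12 (cv2) and the standard library are available. Lean on these libraries where they do the work, as an engineer would, in place of code of your own. Each camera call takes 0.05 s, during which the arm holds its last target.

TASK

The cover of the grey electrical enclosure stands ajar on its springy gasket. Hook the wire loop of the toggle latch on top under the lip of the cover's keeper, then swing the lever over and press it fully home so that the cover is pulled tight. Work gently: do not press the loop hard on the keeper, do not lean hard on the lever, and leave the parts lying around alone.

Things in the scene. Friction and masses are not known exactly. Their poses are not given: they have to be found in the camera images.
- enclosure: Light grey electrical enclosure standing on a plywood board, fixed to the bench: 145 mm deep (x) with the cover, 200 wide (y), top face 140 mm above the bench. Origin on the bench under its centre; x points horizontally to the cover side, y is parallel to all the hinge axes, z up. Everything of the latch lies in its plane y = 0, on the top face.
- cover (a joint): Hinge of the front cover along its lower edge (22 mm above the bench, 60 mm from the origin in the enclosure's x), rad, positive = ajar. The gasket spring (80 N m/rad) holds it at about 0.08 (keeper about 10 mm out) when unlatched; about 0.03 when latched tight; 0 is its inner limit.
- keeper (a point): Nominal seat in the steel keeper hook on top of the cover: where the centre of the loop's bar belongs, 9.5 mm above the cover's top edge. The whole hook is height-adjustable and set up to 7 mm higher or lower than this point says (x and y are true): find its base plate by touch. Axes as the enclosure's, turning with the cover.
- keeper_lip (a point): Nominal outer (+x) edge of the keeper's lip, same height setting. The hook, 26 mm wide in y, relative to its seat: base plate top 2.5 mm below, reaching 12 mm to +x; ridge face 2.5 mm to -x; rough lip from the ridge out to 1.5 mm in +x, 3.5 to 6.5 mm above the seat (1 mm over a seated bar). The bar passes outside the lip, down to the base plate, then back (-x) under the lip to the ridge.
- lever_pivot (a point): Fixed point on the axis (along y) of the lever, 14 mm above the top face of the enclosure and 4.2 mm from its origin in x.
- lever (a joint): Angle of the steel lever, rad: 0 = shut, lying flat towards -x of the enclosure against its stop; 1.57 = upright; 2.1 = limit, leaning to the cover. Friction of 0.12 N m keeps it where it is left, so do not count on it snapping home by itself: once the loop is hooked it needs up to about 10 N at the handle and has to be pressed against its stop.
- handle_plate: Handle of the lever; its origin is a point on the pressing face of the lever (its upper face when shut), 58 mm from the pivot along the lever and 5 mm above the pivot when shut. The flat handle plate reaches from 20 to 68 mm from the pivot and is 36 mm wide (y).
- bail (a joint): Angle of the wire loop on the lever, rad. Its slope above the enclosure's +x direction is bail minus lever. It stays where it is left by friction; carrying the loop also swings the lever and takes 6 to 10 N. The loop's axis on the lever lies 21.5 mm from the lever pivot towards the handle and, with the lever shut, 3.5 mm below the pivot.
- hook_bar: The loop's end bar, the part that goes under the lip; origin at its centre: 5 mm round steel, 42 mm long (y), 80 mm from the loop's axis on the lever. The loop's arms are 5 mm wires at y = +-18.5 mm. Axes: x along the loop from lever to bar, y along the enclosure's y, z to the upper side.
- bail_tab (a point): Black thumb tab standing on the loop just beyond the bar, to pinch across y: 14 mm wide (y), 5 mm thick, 36 mm tall, leaning 0.2 rad away from the lever out of the loop's z axis. The point lies on the tab's mid-line 25 mm up; the tab's foot is on the loop's x axis 6 mm beyond the bar. Its axes are those of hook_bar.
- screwdriver: Bystander: screwdriver 190 mm long lying on the bench.
- coupling: Bystander: grey plastic conduit coupling, tube 44 mm wide, 50 mm tall.
- gland: Bystander: black plastic cable gland, 38 mm wide, 42 mm tall.
- screw_tray: Bystander: small open tray 100 x 70 x 35 mm.

How it is judged (in metres and radians):
On the way, in this order (a step that is already met when the one before it is completed fails the run):
1. the loop, hooked in the keeper with the lever still partly up, carries pull and draws the cover in (x of hook_bar in the frame of keeper between -0.003 and 0.003 m and z of hook_bar in the frame of keeper between -0.0095 and 0.0095 m and value of joint lever between 0.15 and 1.5 rad and value of joint cover below 0.07 rad and contact force between hook_bar and anything else above 4 N), for 0.1 s.
2. the lever is pressed home and the cover is tight (value of joint lever below 0.04 rad and value of joint cover between 0.012 and 0.045 rad), for 0.2 s.
At the end, for the whole second after the job is handed in: the lever lies home (within 0.04 rad of its stop) and at rest, the bar sits in the keeper against the ridge (within 3 mm of the seat along x, 9.5 mm of its nominal height), and the cover is tight (0.012 to 0.045 rad; less means the bar is jammed outside the lip) (all of step 2 and velocity of joint lever between -0.05 and 0.05 rad/s and x of hook_bar in the frame of keeper between -0.003 and 0.003 m and z of hook_bar in the frame of keeper between -0.0095 and 0.0095 m); the robot touches nothing.
It fails at once if the lever's handle is pressed with more than 25 N (contact force between any of the fingers, the arm and handle_plate above 25 N).
It fails at once if the loop's bar is pressed on the keeper with more than 22 N while it is being hooked (lever up) (value of joint lever above 1.2 rad and contact force between hook_bar and anything else above 22 N).
It fails at once if a bystander is pushed more than 20 mm (distance of any of screwdriver, coupling, gland, screw_tray from where it was at the start of the episode above 0.02 m).
It also fails if it takes over 70 s, if anything falls off the work surface, if the arm or the gripper's body presses on something with over 40 N, if the wrist force passes 120 N, or if a joint passes its speed limit or range.

## Working session

There is one attempt and no reset: what is moved stays moved. The work goes in short steps, Python scripts to look and compute and a tool call to move; the robot and the scene stay as the last step left them, time stands still between calls to the robot, and variables do not carry over. Pictures are saved under pics/ and viewed, and the job is handed in when it is done.

Besides the shell and the picture viewer there is one more tool, called after ">>>" as name(argument=value, ...) on one line, values as JSON. apply_moves: Moves the arm, as the interface text tells. Its arguments: {"type":"object","properties":{"motion":{"type":"string"},"squeeze":{"type":"number"}},"required":["motion"]}

```bash
mkdir -p pics; ls
python3 - <<'E'
from rig import r, grab_frame, spotter
import cv2
print(r.sense())
for n in ("side","top"):
    f=grab_frame(n); cv2.imwrite(f"pics/{n}0.png",f["img"][:,:,::-1])
    print(n,f["fx"],f["fy"],f["cx"],f["cy"],f["R"],f["t"])
    for q in ["enclosure","keeper","keeper_lip","lever_pivot","handle_plate","hook_bar","bail_tab","coupling","gland","screw_tray","screwdriver"]:
        print(q,[(d["conf"],d["point"]) for d in spotter.place_of(q,n)][:2])
E
```

```text
pics
{'clock': 0.0, 'qpos': array([-1.27941619e+00,  3.53628814e-01,  1.63412219e+00, -6.55836553e-06,
        1.15523658e+00, -2.44195923e-03]), 'qvel': array([ 0.00055241,  0.00012665,  0.00040309,  0.00042342, -0.00017152,
        0.00105191]), 'joint_efforts': array([ 1.48252697e-03, -6.05236745e+01, -3.42061651e+01,  3.04226496e-04,
        9.41013219e-03, -1.98050736e-05]), 'eef_pos': array([ 180.91330598, -597.99440602,  403.97871316]), 'tcp_rot': array([-3.14019771e+00,  2.59010922e-06,  2.93824750e-01]), 'contact_force': array([ 0.44695237,  1.42919345, -0.67442486]), 'wrist_torque': array([ 0.0414856 ,  0.04527778, -0.01024753]), 'opening': 1.0009061296978825}
side 473.04412851260406 473.04412851260406 320.7403094299183 186.76906027799154 [[ 0.99153295 -0.12939095  0.01097219]
 [-0.08769468 -0.72953046 -0.678303  ]
 [ 0.09577082  0.67159757 -0.73470038]] [-540.72649187  194.15747474  929.3707061 ]
enclosure [(0.76, [549.1, 129.8, -1.7]), (0.53, [618.8, 135.8, 153.6])]
keeper [(0.88, [613.3, 136.2, 150.0])]
keeper_lip [(0.73, [618.4, 133.9, 154.8]), (0.51, [601.8, 132.9, 224
[... 480 characters left out ...]
240589]
 [-0.98464566  0.0038955  -0.1745215 ]
 [ 0.17452928  0.00175292 -0.98465042]] [ 50.76972721 600.53954562 858.04319023]
enclosure [(0.68, [539.6, 132.1, -4.7]), (0.2, [619.7, -38.2, -2.1])]
keeper [(0.61, [616.7, 131.7, 147.2]), (0.48, [615.3, 140.6, 151.7])]
keeper_lip [(0.68, [613.3, 136.4, 152.0])]
lever_pivot [(0.92, [546.7, 131.2, 150.0])]
handle_plate [(0.44, [537.3, 129.2, 210.3])]
hook_bar [(0.55, [603.3, 134.6, 220.6])]
bail_tab [(0.54, [596.5, 135.5, 243.5]), (0.16, [538.4, 134.4, -4.0])]
coupling [(0.65, [504.8, 320.6, 0.1]), (0.48, [490.7, -46.8, 1.3])]
gland [(0.76, [619.6, -33.8, 1.5])]
screw_tray [(0.71, [625.3, 367.1, -1.1])]
screwdriver [(0.92, [502.1, 322.4, -0.0])]
```

View pics/side0.png

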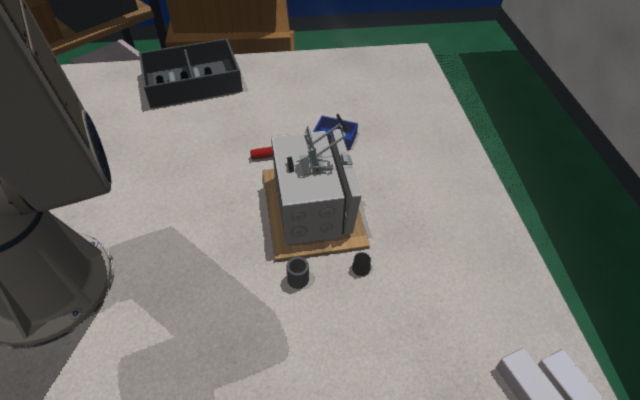

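View pics/top0.png

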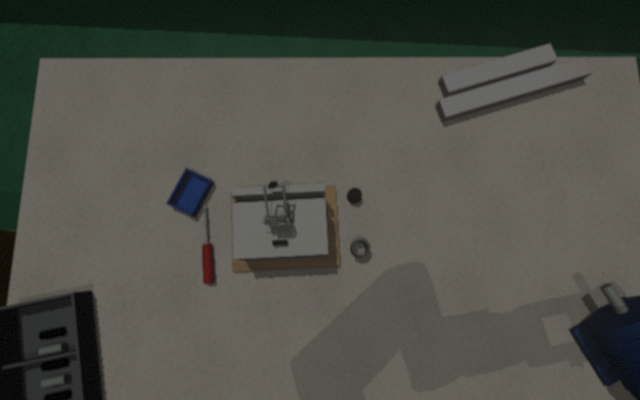

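Run:
```python
import cv2
a=cv2.imread("pics/side0.png")[110:265,240:390]; b=cv2.imread("pics/top0.png")[165:280,220:350]
cv2.imwrite("pics/sc0.png",cv2.resize(a,None,fx=3.8,fy=3.8,interpolation=cv2.INTER_CUBIC))
cv2.imwrite("pics/tc0.png",cv2.resize(b,None,fx=5,fy=5,interpolation=cv2.INTER_CUBIC))
```

```text
(no output)
```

View pics/sc0.png

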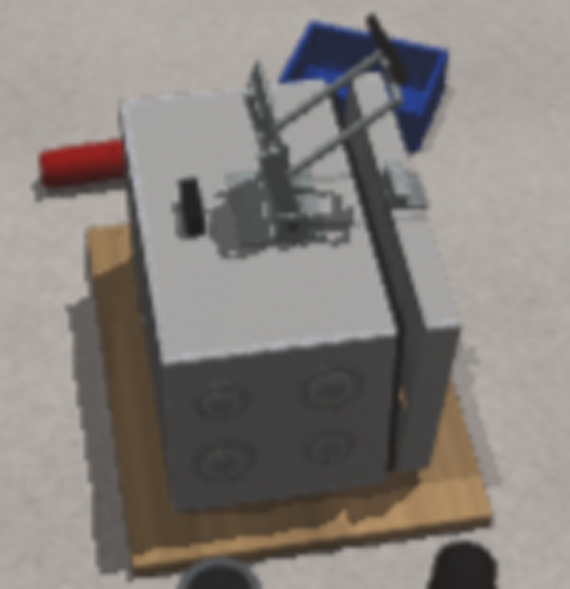

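View pics/tc0.png

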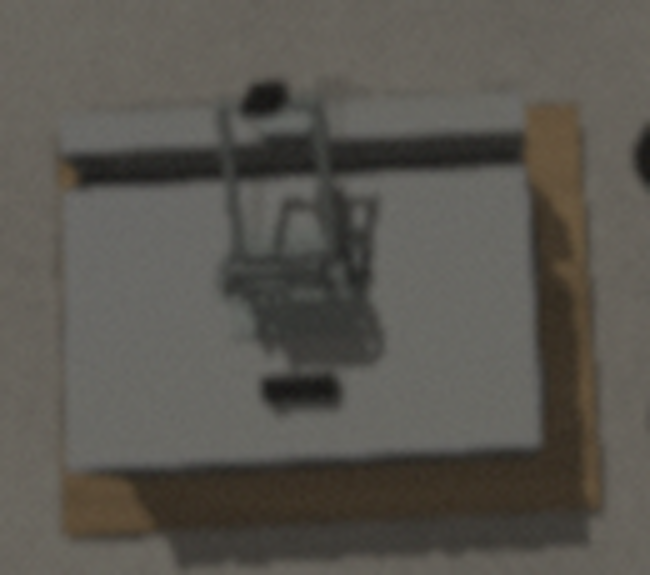

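```bash
cat > h.py <<'E'
from rig import r, grab_frame, spotter
import numpy as np, cv2
def ray(f,u,v):
    R=np.array(f["R"]);t=np.array(f["t"])
    d=R.T@np.array([(u-f["cx"])/f["fx"],(v-f["cy"])/f["fy"],1]); return -R.T@t,d
def atz(f,u,v,z):
    c,d=ray(f,u,v); return c+d*(z-c[2])/d[2]
def proj(f,X):
    p=np.array(f["R"])@X+np.array(f["t"]); return np.array([p[0]/p[2]*f["fx"]+f["cx"],p[1]/p[2]*f["fy"]+f["cy"]])
def tri(f1,uv1,f2,uv2):
    A=[];b=[]
    for f,uv in((f1,uv1),(f2,uv2)):
        c,d=ray(f,*uv);d=d/np.linalg.norm(d);P=np.eye(3)-np.outer(d,d);A.append(P);b.append(P@c)
    return np.linalg.lstsq(np.vstack(A),np.hstack(b),rcond=None)[0]
def crop(n,name,u0,v0,u1,v1,s):
    f=grab_frame(n);cv2.imwrite(name,cv2.resize(f["img"][v0:v1,u0:u1,::-1],None,fx=s,fy=s,interpolation=cv2.INTER_CUBIC));return f
def est(qs,n=6,ref=None,tol=15):
    acc={q:{"side":[],"top":[]} for q in qs}
    for _ in range(n):
        for c in("side","top"):
            grab_frame(c)
            for q in qs:
                for d in spotter.place_of(q,c):
                    if d["conf"]>0.25: acc[q][c].append(d["point"])
    out={}
    for q in qs:
        m=[]
        for c in acc[q]:
            a=np.array(acc[q][c])
            if len(a): m.append(np.median(a,0)); print(q,c,len(a),np.round(m[-1],1),np.round(a.std(0),1))
        if m: out[q]=np.mean(m,0)
    return out
E
python3 - <<'E'
from h import *
f=grab_frame("top");s=grab_frame("side")
for u,v in[(68,468),(541,447),(528,168),(72,187)]: print("top",atz(f,220+u/5,165+v/5,140).round(1))
for u,v in[(122,98),(165,360),(395,333)]: print("side",atz(s,240+u/3.8,110+v/3.8,140).round(1))
est(["enclosure","keeper","keeper_lip","lever_pivot","handle_plate","hook_bar","bail_tab"],4)
print(r.sense()["clock"])
E
```

```text
top [466.3 227.1 140. ]
top [474.3  30.5 140. ]
top [592.4  35.1 140. ]
top [584.9 229.6 140. ]
side [467.5 231.4 140. ]
side [476.9  32.1 140. ]
side [593.4  36.1 140. ]
enclosure side 4 [544.4 131.4   0.8] [2.  1.4 1.3]
enclosure top 5 [ 5.425e+02  1.339e+02 -1.000e-01] [ 2.8  1.1 60.5]
keeper side 4 [613.6 140.4 148.8] [2.  1.8 1. ]
keeper top 4 [615.4 135.  149.1] [0.9 0.9 0.9]
keeper_lip side 6 [617.6 136.9 155.6] [28.7  1.3 38. ]
keeper_lip top 8 [614.4 138.1 150.1] [40.8 61.1 66.1]
lever_pivot side 6 [550.4 133.8 155.8] [29.1  1.6 25.1]
lever_pivot top 5 [548.  134.6 150.2] [33.5 93.1 61.1]
handle_plate side 4 [540.4 134.  213.8] [2.1 1.7 1. ]
handle_plate top 4 [536.2 133.3 211.6] [0.6 1.6 1. ]
hook_bar side 5 [602.7 134.  222.7] [24.7  0.8  4.3]
hook_bar top 4 [602.1 133.  220.4] [1.6 0.7 1.8]
bail_tab side 6 [595.4 135.4 247.4] [20.6  3.8 92.7]
bail_tab top 4 [597.6 137.  245.5] [1.4 1.1 1.2]
4.5
```

```bash
cat >> h.py <<'E'
from scipy.spatial.transform import Rotation as Ro
def delta(target,yaw=0.042):
    s=r.sense();R=Ro.from_euler("xyz",s["tcp_rot"]).as_matrix()
    d=R.T@(np.array(target)-s["eef_pos"])/1000
    Rt=Ro.from_euler("xyz",[np.pi,0,yaw]).as_matrix()
    tw=Ro.from_matrix(R.T@Rt).as_rotvec()/np.pi
    print("t",s["clock"],"pos",s["eef_pos"].round(2),"rot",s["tcp_rot"].round(4),"F",s["contact_force"].round(2),"op",round(s["opening"],3)); print("move",d.round(5),"twist",tw.round(4))
# enclosure-plane helpers
O=np.array([543.8,133.2,0]);YAW=0.042
ex=np.array([np.cos(YAW),np.sin(YAW),0])
def W(x,z): return O+ex*x+np.array([0,0,z])
def axis(th): return np.array([4.2-21.5*np.cos(th)-3.5*np.sin(th),154+21.5*np.sin(th)-3.5*np.cos(th)])
def ik(bx,bz,th0):
    from scipy.optimize import fsolve
    th=fsolve(lambda t:np.hypot(*(np.array([bx,bz])-axis(t[0])))-80,th0)[0]
    a=axis(th); return th,np.arctan2(bz-a[1],bx-a[0])
def tabpt(bx,bz,sl,up=25):
    u=np.array([np.cos(sl),np.sin(sl)]);n=np.array([-np.sin(sl),np.cos(sl)])
    p=np.array([bx,bz])+u*(6+up*np.sin(.2))+n*up*np.cos(.2); return p
def fk(th,sl): return axis(th)+80*np.array([np.cos(sl),np.sin(sl)])
E
python3 -c "
from h import *
delta([596.5,136.2,470])"
```

```text
t 4.5 pos [ 181.   -598.23  404.68] rot [-3.1416  0.      0.2938] F [ 0.56 -0.1  -0.08] op 1.001
move [ 0.61037 -0.58264 -0.06531] twist [-0.      0.      0.0801]
```

>>> apply_moves(motion="1 0 0 -0.066 0;1 0 0 -0.066 0;1 0.61 -0.583 -0.066 0.08;1 0.61 -0.583 -0.066 0.08;1 0.61 -0.583 -0.066 0.08;1 0.61 -0.583 -0.066 0.08;1 0.61 -0.583 -0.066 0.08;1 0.61 -0.583 -0.066 0.08;1 0.61 -0.583 -0.066 0.08;1 0.61 -0.583 -0.066 0.08;1 0.61 -0.583 -0.066 0.08;1 0.61 -0.583 -0.066 0.08;1 0.61 -0.583 -0.066 0.08;1 0.61 -0.583 -0.066 0.08;1 0.61 -0.583 -0.066 0.08;1 0.61 -0.583 -0.066 0.08;1 0.61 -0.583 -0.066 0.08;1 0.61 -0.583 -0.066 0.08;1 0.61 -0.583 -0.066 0.08;1 0.61 -0.583 -0.066 0.08", squeeze=25)

```text
clock: 6.17
eef_pos: [550.5, 57.0, 470.9]
tcp_rot: [3.141, -0.001, 0.043]
contact_force: [1.0, -1.3, -0.0]
opening: 1.001
```

```bash
python3 -c "
from h import *
delta([596.5,136.2,470])"
```

```text
t 6.1667 pos [550.46  56.97 470.88] rot [ 3.1415e+00 -5.0000e-04  4.2800e-02] F [ 0.96 -1.29 -0.01] op 1.001
move [ 0.04939 -0.07719  0.0009 ] twist [ 0.     -0.0002  0.0003]
```

>>> apply_moves(motion="1 0.049 -0.077 0 0;1 0.049 -0.077 0 0;1 0.049 -0.077 0 0;1 0.049 -0.077 0 0")

```text
clock: 6.5
eef_pos: [596.5, 136.3, 470.1]
tcp_rot: [-3.141, 0.0, 0.046]
contact_force: [-0.2, -0.0, 0.3]
opening: 0.998
```

```bash
python3 -c "
from h import *
crop('side','pics/s1.png',240,60,400,220,3.75);crop('top','pics/t1.png',220,130,350,250,5)
delta([596.5,136.2,404])
print(spotter.place_of('bail_tab','side'),spotter.place_of('bail_tab','top'))"
```

```text
t 6.6 pos [595.3  133.68 470.31] rot [3.141e+00 9.000e-04 4.330e-02] F [-1.12 -0.13 -0.08] op 1.002
move [ 0.00137 -0.00251  0.06631] twist [0.0002 0.0003 0.0004]
[] [{'point': [597.5, 135.9, 247.3], 'conf': 0.5}]
```

View pics/s1.png

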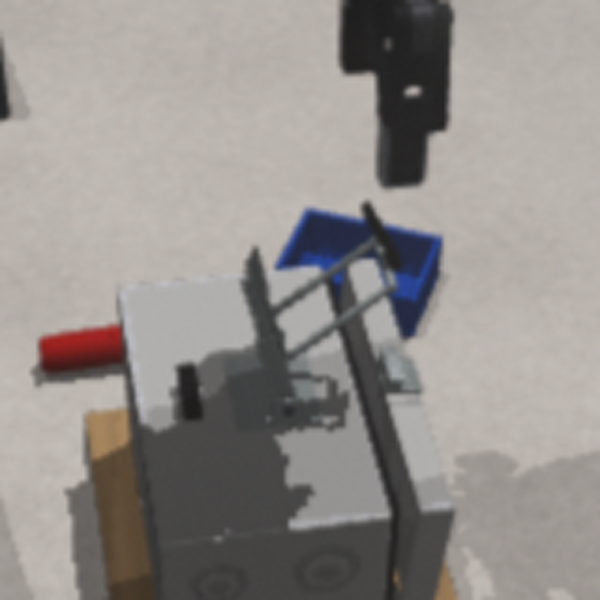

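View pics/t1.png

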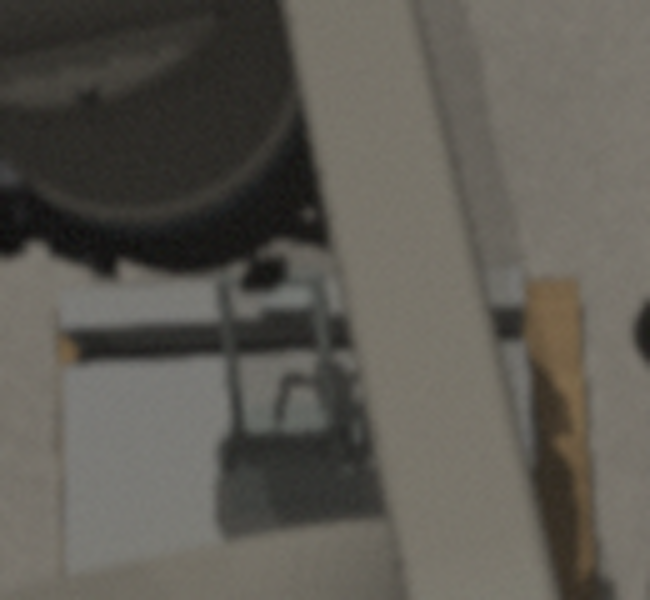

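>>> apply_moves(motion="1 0.0 0 0.011 0;1 0.0 0 0.022 0;1 0.0 0 0.033 0;1 0.0 0 0.044 0;1 0.0 0 0.055 0;1 0.0 0 0.066 0;1 0.0 0 0.066 0;1 0.0 0 0.066 0;1 0.0 0 0.066 0")

```text
clock: 7.45
eef_pos: [595.8, 133.9, 404.9]
tcp_rot: [-3.142, -0.0, 0.043]
contact_force: [0.0, -0.6, 0.5]
opening: 1.001
```

```bash
python3 -c "
from h import *
crop('side','pics/s2.png',240,60,400,220,3.75)
delta([596.5,136.2,404])
delta([596.5,136.2,404])"
```

```text
t 7.5 pos [595.87 133.9  405.23] rot [-3.1414e+00 -9.0000e-04  4.2500e-02] F [-0.65 -0.52 -0.16] op 1.001
move [ 0.00073 -0.00228  0.00123] twist [-0.0001 -0.0003  0.0002]
t 7.5 pos [595.87 133.9  405.23] rot [-3.1414e+00 -9.0000e-04  4.2500e-02] F [-0.65 -0.52 -0.16] op 1.001
move [ 0.00073 -0.00228  0.00123] twist [-0.0001 -0.0003  0.0002]
```

View pics/s2.png

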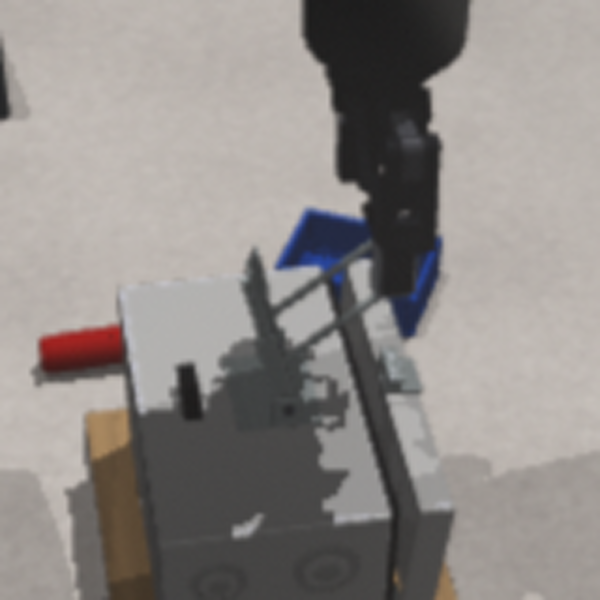

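>>> apply_moves(motion="1 0.0005 -0.0018 0.001 0;-1 0.0005 -0.0018 0.001 0;-1 0.0005 -0.0018 0.001 0;-1 0.0005 -0.0018 0.001 0;-1 0.0005 -0.0018 0.001 0;-1 0.0005 -0.0018 0.001 0;-1 0.0005 -0.0018 0.001 0;-1 0.0005 -0.0018 0.001 0;-1 0.0005 -0.0018 0.001 0;-1 0.0005 -0.0018 0.001 0;-1 0.0005 -0.0018 0.001 0;-1 0.0005 -0.0018 0.001 0", squeeze=25)

```text
clock: 8.5
eef_pos: [596.0, 135.8, 403.8]
tcp_rot: [-3.141, -0.0, 0.042]
contact_force: [0.3, 4.1, 1.5]
opening: 0.154
```

```bash
python3 -c "
from h import *
f=crop('side','pics/s3.png',240,60,400,220,3.75)
delta([596.5,136.2,404])
for th,sl in[(1.32,.645)]:
  b=fk(th,sl);print(b,tabpt(*b,sl,27),W(*tabpt(*b,sl,27)))
"
```

```text
t 8.55 pos [596.04 135.77 403.81] rot [-3.1412e+00 -3.0000e-04  4.2500e-02] F [-0.23  3.43  0.93] op 0.153
move [ 0.00047 -0.00041 -0.00019] twist [-0.0001 -0.0001  0.0002]
[ 59.40170629 222.05463565] [ 52.57394213 250.03231425] [596.32757873 135.40745644 250.03231425]
```

View pics/s3.png

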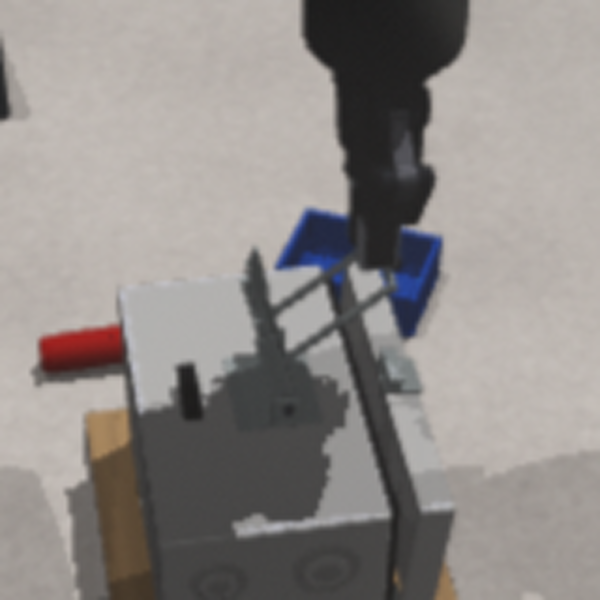

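```bash
python3 -c "
from h import *
th=1.32;p0=None
for b in [(59.4,222),(66,215),(72,207),(76,198),(79,190),(80,182),(80,174),(80,166),(80,160),(80,156),(80,150),(80,146),(80,142),(72,150)]:
  th,sl=ik(*b,th); p=tabpt(*b,sl,25.7)
  if p0 is None:p0=p
  print(b,round(th,3),round(sl,3),(p-p0).round(1))
"
```

```text
(59.4, 222) 1.318 0.644 [0. 0.]
(66, 215) 1.394 0.53 [ 9.7 -6.5]
(72, 207) 1.475 0.411 [ 19.  -14.3]
(76, 198) 1.506 0.289 [ 26.3 -23.5]
(79, 190) 1.554 0.183 [ 32.2 -32. ]
(80, 182) 1.551 0.082 [ 35.8 -40.8]
(80, 174) 1.539 -0.017 [ 38.4 -49.8]
(80, 166) 1.564 -0.119 [ 40.9 -59.1]
(80, 160) 1.61 -0.197 [ 42.7 -66.3]
(80, 156) 1.653 -0.249 [ 43.8 -71.1]
(80, 150) 1.735 -0.328 [ 45.5 -78.5]
(80, 146) 1.802 -0.381 [ 46.5 -83.6]
(80, 142) 1.878 -0.433 [ 47.5 -88.6]
(72, 150) 1.331 -0.305 [ 37.  -78.1]
```

>>> apply_moves(motion="-1 0.005 -0.0005 0.003 0;-1 0.0097 -0.0005 0.0065 0;-1 0.0145 -0.0005 0.0103 0;-1 0.019 -0.0005 0.0143 0;-1 0.0228 -0.0005 0.0188 0;-1 0.0263 -0.0005 0.0235 0;-1 0.0293 -0.0005 0.0277 0;-1 0.0322 -0.0005 0.032 0;-1 0.0342 -0.0005 0.0364 0;-1 0.0358 -0.0005 0.0408 0;-1 0.0371 -0.0005 0.0453 0;-1 0.0384 -0.0005 0.0498 0;-1 0.0397 -0.0005 0.0544 0;-1 0.0409 -0.0005 0.0591 0;-1 0.0409 -0.0005 0.0591 0;-1 0.0409 -0.0005 0.0591 0")

```text
clock: 9.88
eef_pos: [637.2, 137.9, 344.4]
tcp_rot: [-3.141, -0.001, 0.042]
contact_force: [1.9, 3.2, 0.7]
opening: 0.16
```

```bash
python3 -c "
from h import *
f=crop('side','pics/s4.png',240,60,400,220,3.75);
crop('top','pics/t4.png',220,130,350,250,5)
delta([596.5,136.2,404])
for c in('side','top'):
  for q in('hook_bar','keeper','handle_plate','bail_tab'): print(c,q,spotter.place_of(q,c)[:2])
"
```

```text
t 9.9833 pos [637.16 137.89 344.72] rot [-3.1415e+00 -1.1000e-03  4.2500e-02] F [2.45 2.65 0.95] op 0.154
move [-4.062e-02 -4.000e-05 -5.932e-02] twist [-0.     -0.0004  0.0002]
side hook_bar [{'point': [620.8, 135.8, 168.2], 'conf': 0.47}]
side keeper [{'point': [615.4, 137.9, 150.3], 'conf': 0.71}, {'point': [616.3, 136.3, 152.4], 'conf': 0.61}]
side handle_plate [{'point': [547.9, 135.2, 212.9], 'conf': 0.62}]
side bail_tab [{'point': [631.4, 138.9, 189.9], 'conf': 0.66}]
top hook_bar []
top keeper []
top handle_plate []
top bail_tab []
```

View pics/s4.png

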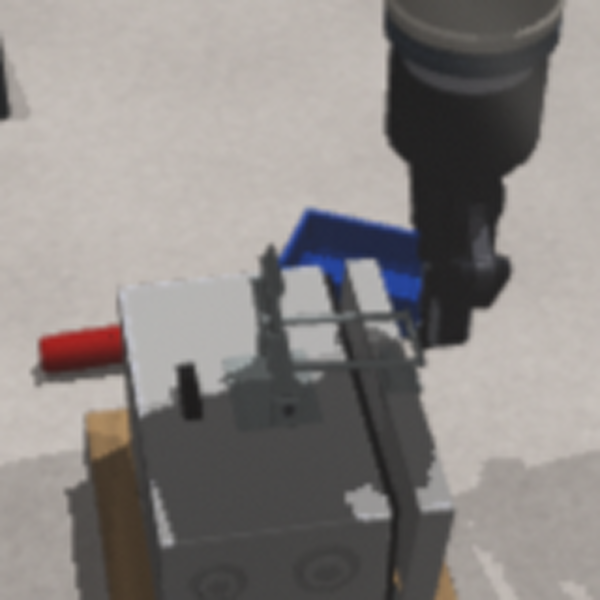

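View pics/t4.png

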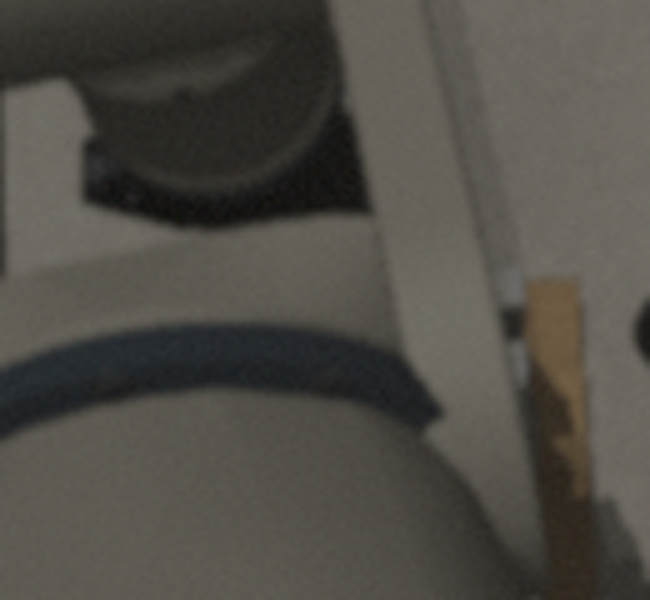

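```bash
python3 -c "
from h import *
a={}
for i in range(8):
  grab_frame('side')
  for q in('hook_bar','keeper','handle_plate','bail_tab','keeper_lip'):
    for d in spotter.place_of(q,'side')[:2]: 
      if d['conf']>.4:a.setdefault(q,[]).append(d['point'])
for q in a: print(q,len(a[q]),np.median(a[q],0),np.std(a[q],0).round(1))
f=grab_frame('side')
for nm,p in(('bar+21',W(80,166)),('lip',W(72.2,155)),('seat',W(70.7,149.3))):
  for y in(-21,-13,13,21): print(nm,y,((proj(f,p+np.array([-.042*y,y,0]))-[240,60])*3.75).round(0))
"
```

```text
hook_bar 10 [621.5 136.5 168.6] [42.9 92.  72.4]
keeper 9 [614.5 139.2 150.4] [1.3 0.8 1.1]
handle_plate 6 [547.05 135.05 213.35] [28.2  1.3 16.8]
bail_tab 9 [633.5 137.7 190. ] [27.4  1.3 10.8]
keeper_lip 9 [618.9 135.5 152.3] [ 4.3 71.6 47.3]
bar+21 -21 [426. 367.]
bar+21 -13 [422. 357.]
bar+21 13 [412. 325.]
bar+21 21 [409. 315.]
lip -21 [410. 384.]
lip -13 [407. 374.]
lip 13 [397. 341.]
lip 21 [394. 331.]
seat -21 [407. 392.]
seat -13 [404. 381.]
seat 13 [394. 349.]
seat 21 [391. 339.]
```

```bash
python3 -c "
from h import *
th=1.55;p0=None
for b in [(78,168),(80,164)]+[(80.,162-i) for i in range(0,22,2)]:
  th,sl=ik(*b,th); p=tabpt(*b,sl,25)
  if p0 is None:p0=p
  print(b,round(th,3),round(sl,3),(p-p0).round(1))
"
```

```text
(78, 168) 1.458 -0.087 [0. 0.]
(80, 164) 1.577 -0.145 [ 3.3 -4.8]
(80.0, 162) 1.592 -0.17 [ 3.9 -7.2]
(80.0, 160) 1.61 -0.197 [ 4.5 -9.6]
(80.0, 158) 1.63 -0.223 [  5. -12.]
(80.0, 156) 1.653 -0.249 [  5.6 -14.4]
(80.0, 154) 1.678 -0.275 [  6.2 -16.9]
(80.0, 152) 1.705 -0.302 [  6.7 -19.3]
(80.0, 150) 1.735 -0.328 [  7.2 -21.8]
(80.0, 148) 1.768 -0.354 [  7.7 -24.3]
(80.0, 146) 1.802 -0.381 [  8.2 -26.8]
(80.0, 144) 1.839 -0.407 [  8.7 -29.3]
(80.0, 142) 1.878 -0.433 [  9.2 -31.8]
```

>>> apply_moves(motion="-1 0.0017 0 0.0024 0;-1 0.0033 0 0.0048 0;-1 0.0036 0 0.006 0;-1 0.0039 0 0.0072 0;-1 0.0042 0 0.0084 0;-1 0.0042 0 0.0084 0")

```text
clock: 13.33
eef_pos: [640.2, 138.0, 335.2]
tcp_rot: [3.141, 0.003, 0.042]
contact_force: [-3.7, 3.3, 2.0]
opening: 0.156
```

>>> apply_moves(motion="-1 0.0003 0 0.0012 0;-1 0.0003 0 0.0012 0;-1 0.0003 0 0.0012 0")

```text
clock: 13.58
eef_pos: [640.5, 138.1, 334.2]
tcp_rot: [3.141, 0.003, 0.042]
contact_force: [-3.8, 3.6, 1.9]
opening: 0.156
```

>>> apply_moves(motion="-1 0.0003 0 0.0012 0;-1 0.0003 0 0.0012 0;-1 0.0003 0 0.0012 0")

```text
clock: 13.83
eef_pos: [640.8, 138.0, 333.0]
tcp_rot: [3.141, 0.003, 0.042]
contact_force: [-3.5, 3.3, 2.2]
opening: 0.155
```

>>> apply_moves(motion="-1 0.0003 0 0.0012 0;-1 0.0003 0 0.0012 0;-1 0.0006 0 0.0024 0;-1 0.0006 0 0.0024 0")

```text
clock: 14.17
eef_pos: [641.5, 138.1, 330.6]
tcp_rot: [3.141, 0.003, 0.042]
contact_force: [-3.1, 3.2, 2.0]
opening: 0.155
```

>>> apply_moves(motion="-1 0.0003 0 0.0012 0;-1 0.0003 0 0.0012 0;-1 0.0003 0 0.0012 0")

```text
clock: 14.42
eef_pos: [641.8, 138.1, 329.5]
tcp_rot: [3.141, 0.003, 0.042]
contact_force: [-4.7, 2.9, 1.8]
opening: 0.154
```

>>> apply_moves(motion="-1 0.0003 0 0.0012 0;-1 0.0003 0 0.0012 0;-1 0.0003 0 0.0012 0")

```text
clock: 14.67
eef_pos: [642.1, 138.1, 328.3]
tcp_rot: [3.141, 0.003, 0.043]
contact_force: [-4.5, 3.3, 1.6]
opening: 0.156
```

>>> apply_moves(motion="-1 0.0003 0 0.0012 0;-1 0.0003 0 0.0012 0;-1 0.0003 0 0.0012 0")

```text
clock: 14.92
eef_pos: [642.4, 138.1, 327.1]
tcp_rot: [3.141, 0.003, 0.042]
contact_force: [-2.8, 3.6, 2.0]
opening: 0.153
```

```bash
python3 -c "
from h import *
f=crop('side','pics/s5.png',290,110,370,180,8)
for nm,p in(('bar',W(80,153.5)),('lip',W(72.2,155)),('seat',W(70.7,149.3))):
  for y in(-21,-13,13,21): print(nm,y,((proj(f,p+np.array([-.042*y,y,0]))-[290,110])*8).round(0))
"
```

```text
bar -21 [505. 420.]
bar -13 [498. 398.]
bar 13 [477. 329.]
bar 21 [470. 308.]
lip -21 [475. 419.]
lip -13 [468. 397.]
lip 13 [447. 328.]
lip 21 [441. 307.]
seat -21 [468. 436.]
seat -13 [461. 414.]
seat 13 [440. 344.]
seat 21 [434. 323.]
```

View pics/s5.png

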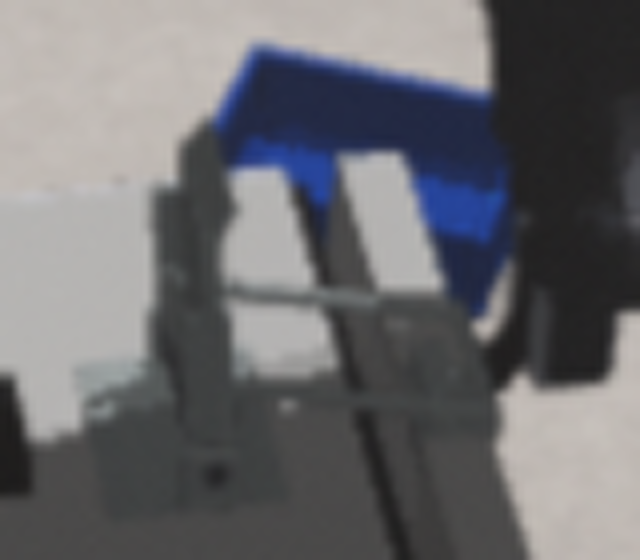

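>>> apply_moves(motion="-1 0.0003 0 0.0012 0;-1 0.0003 0 0.0012 0;-1 0.0003 0 0.0012 0")

```text
clock: 15.22
eef_pos: [642.7, 138.1, 326.0]
tcp_rot: [3.141, 0.003, 0.042]
contact_force: [-4.3, 2.9, 1.5]
opening: 0.157
```

>>> apply_moves(motion="-1 0.0003 0 0.0012 0;-1 0.0003 0 0.0012 0;-1 0.0003 0 0.0012 0")

```text
clock: 15.47
eef_pos: [643.0, 138.1, 324.7]
tcp_rot: [3.141, 0.003, 0.043]
contact_force: [-4.2, 2.5, 2.4]
opening: 0.154
```

>>> apply_moves(motion="-1 0.0003 0 0.0012 0;-1 0.0003 0 0.0012 0;-1 0.0003 0 0.0012 0")

```text
clock: 15.72
eef_pos: [643.3, 138.1, 323.5]
tcp_rot: [3.141, 0.003, 0.042]
contact_force: [-4.3, 4.3, 1.7]
opening: 0.154
```

>>> apply_moves(motion="-1 0.0003 0 0.0012 0;-1 0.0003 0 0.0012 0;-1 0.0003 0 0.0012 0")

```text
clock: 15.97
eef_pos: [643.6, 138.2, 322.3]
tcp_rot: [3.141, 0.003, 0.043]
contact_force: [-3.2, 2.5, 1.8]
opening: 0.153
```

>>> apply_moves(motion="-1 0.0003 0 0.0012 0;-1 0.0003 0 0.0012 0;-1 0.0003 0 0.0012 0")

```text
clock: 16.22
eef_pos: [643.9, 138.2, 321.1]
tcp_rot: [3.141, 0.003, 0.042]
contact_force: [-3.9, 3.5, 1.8]
opening: 0.157
```

>>> apply_moves(motion="-1 0.0003 0 0.0012 0;-1 0.0003 0 0.0012 0;-1 0.0003 0 0.0012 0")

```text
clock: 16.47
eef_pos: [644.2, 138.2, 319.9]
tcp_rot: [3.141, 0.003, 0.042]
contact_force: [-4.9, 3.2, 2.1]
opening: 0.152
```

>>> apply_moves(motion="-1 0.0003 0 0.0012 0;-1 0.0003 0 0.0012 0;-1 0.0003 0 0.0012 0")

```text
clock: 16.72
eef_pos: [644.5, 138.2, 318.7]
tcp_rot: [3.141, 0.003, 0.042]
contact_force: [-3.6, 3.5, 2.1]
opening: 0.158
```

>>> apply_moves(motion="-1 0.0003 0 0.0012 0;-1 0.0003 0 0.0012 0;-1 0.0003 0 0.0012 0")

```text
clock: 16.97
eef_pos: [644.8, 138.2, 317.5]
tcp_rot: [3.141, 0.003, 0.043]
contact_force: [-4.8, 2.6, 3.0]
opening: 0.16
```

>>> apply_moves(motion="-1 0.0003 0 0.0012 0;-1 0.0003 0 0.0012 0;-1 0.0003 0 0.0012 0")

```text
clock: 17.22
eef_pos: [645.0, 138.2, 316.3]
tcp_rot: [3.141, 0.003, 0.042]
contact_force: [-5.1, 2.5, 2.3]
opening: 0.156
```

```bash
python3 -c "
from h import *
f=crop('side','pics/s6.png',290,110,370,180,8)
for nm,p in(('bar',W(80,144.5)),('bar76',W(76,144.5)),('lip',W(72.2,155)),('seat',W(70.7,149.3))):
  for y in(-21,-13,13,21): print(nm,y,((proj(f,p+np.array([-.042*y,y,0]))-[290,110])*8).round(0))
"
```

```text
bar -21 [503. 445.]
bar -13 [496. 423.]
bar 13 [475. 354.]
bar 21 [468. 333.]
bar76 -21 [487. 447.]
bar76 -13 [481. 425.]
bar76 13 [460. 356.]
bar76 21 [453. 335.]
lip -21 [475. 419.]
lip -13 [468. 397.]
lip 13 [447. 328.]
lip 21 [441. 307.]
seat -21 [468. 436.]
seat -13 [461. 414.]
seat 13 [440. 344.]
seat 21 [434. 323.]
```

View pics/s6.png

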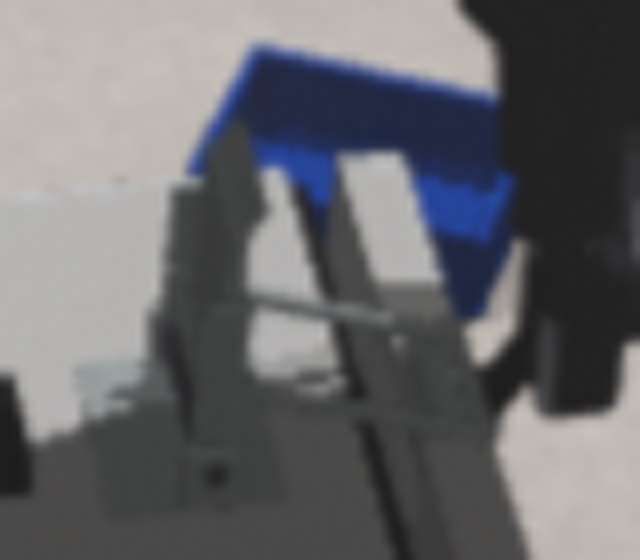

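>>> apply_moves(motion="-1 0.0003 0 0.0012 0;-1 0.0003 0 0.0012 0;-1 0.0003 0 0.0012 0")

```text
clock: 17.52
eef_pos: [645.3, 138.2, 315.0]
tcp_rot: [3.141, 0.003, 0.043]
contact_force: [-5.0, 3.4, 2.6]
opening: 0.158
```

>>> apply_moves(motion="-1 0.0003 0 0.0012 0;-1 0.0003 0 0.0012 0;-1 0.0003 0 0.0012 0")

```text
clock: 17.77
eef_pos: [645.5, 138.2, 313.8]
tcp_rot: [3.141, 0.003, 0.042]
contact_force: [-4.9, 3.4, 2.1]
opening: 0.157
```

>>> apply_moves(motion="-1 0.0002 0 0.001 0;-1 0.0002 0 0.001 0;-1 0.0002 0 0.001 0")

```text
clock: 18.02
eef_pos: [645.8, 138.3, 313.4]
tcp_rot: [3.141, 0.003, 0.042]
contact_force: [-7.0, 3.4, 7.2]
opening: 0.153
```

>>> apply_moves(motion="-1 0.0002 0 0.001 0;-1 0.0002 0 0.001 0;-1 0.0002 0 0.001 0")

```text
clock: 18.27
eef_pos: [646.2, 138.3, 313.0]
tcp_rot: [3.141, 0.002, 0.042]
contact_force: [-7.5, 2.5, 10.8]
opening: 0.155
```

>>> apply_moves(motion="-1 0.0002 0 0.001 0;-1 0.0002 0 0.001 0;-1 0.0002 0 0.001 0")

```text
clock: 18.52
eef_pos: [646.5, 138.3, 312.5]
tcp_rot: [3.142, 0.001, 0.042]
contact_force: [-7.5, 2.1, 13.3]
opening: 0.152
```

>>> apply_moves(motion="-1 0 0 -0.001 0;-1 0 0 -0.0015 0;-1 -0.001 0 -0.0015 0;-1 -0.002 0 -0.0015 0;-1 -0.002 0 -0.0015 0;-1 -0.002 0 -0.0015 0")

```text
clock: 19.02
eef_pos: [645.8, 138.2, 313.3]
tcp_rot: [-3.141, -0.002, 0.042]
contact_force: [4.1, 3.0, 0.4]
opening: 0.156
```

>>> apply_moves(motion="-1 -0.001 0 0 0;-1 -0.001 0 0 0;-1 -0.001 0 0 0")

```text
clock: 19.27
eef_pos: [645.3, 138.2, 313.7]
tcp_rot: [-3.141, -0.004, 0.042]
contact_force: [6.4, 3.9, 0.9]
opening: 0.152
```

>>> apply_moves(motion="-1 -0.001 0 0.0008 0;-1 -0.001 0 0.0008 0;-1 -0.001 0 0.0008 0")

```text
clock: 19.52
eef_pos: [644.6, 138.2, 313.2]
tcp_rot: [-3.141, -0.005, 0.043]
contact_force: [6.7, 3.8, 0.7]
opening: 0.156
```

>>> apply_moves(motion="-1 -0.001 0 0.0003 0;-1 -0.001 0 0.0003 0;-1 -0.001 0 0.0003 0")

```text
clock: 19.77
eef_pos: [644.0, 138.2, 313.2]
tcp_rot: [-3.141, -0.007, 0.042]
contact_force: [8.5, 3.8, 2.5]
opening: 0.152
```

>>> apply_moves(motion="-1 -0.001 0 0.0003 0;-1 -0.001 0 0.0003 0;-1 -0.001 0 0.0003 0")

```text
clock: 20.02
eef_pos: [643.3, 138.2, 313.2]
tcp_rot: [-3.141, -0.008, 0.043]
contact_force: [9.4, 3.0, 3.3]
opening: 0.158
```

>>> apply_moves(motion="-1 -0.001 0 0.0003 0;-1 -0.001 0 0.0003 0;-1 -0.001 0 0.0003 0")

```text
clock: 20.27
eef_pos: [642.6, 138.1, 313.3]
tcp_rot: [-3.141, -0.009, 0.043]
contact_force: [10.0, 2.8, 4.9]
opening: 0.155
```

```bash
python3 -c "
from h import *
f=crop('side','pics/s7.png',290,110,370,180,8)
for nm,p in(('bar',W(75,143)),('seat',W(70.7,143))):
  for y in(-21,-13,13,21): print(nm,y,((proj(f,p+np.array([-.042*y,y,0]))-[290,110])*8).round(0))
delta([596.5,136.2,404])
for q in('hook_bar','keeper','handle_plate'): print(q,spotter.place_of(q,'side')[:2])
"
```

```text
bar -21 [483. 451.]
bar -13 [477. 430.]
bar 13 [455. 360.]
bar 21 [449. 339.]
seat -21 [467. 453.]
seat -13 [460. 431.]
seat 13 [439. 362.]
seat 21 [433. 341.]
t 20.3167 pos [642.59 138.09 313.26] rot [-3.1409 -0.0087  0.0425] F [9.86 3.25 4.02] op 0.156
move [-0.04534 -0.00013 -0.09113] twist [-0.0002 -0.0028  0.0001]
hook_bar [{'point': [617.8, 135.8, 144.2], 'conf': 0.38}]
keeper [{'point': [613.9, 141.8, 148.5], 'conf': 0.93}, {'point': [616.9, 136.3, 144.3], 'conf': 0.47}]
handle_plate [{'point': [558.3, 130.0, 213.9], 'conf': 0.66}]
```

View pics/s7.png

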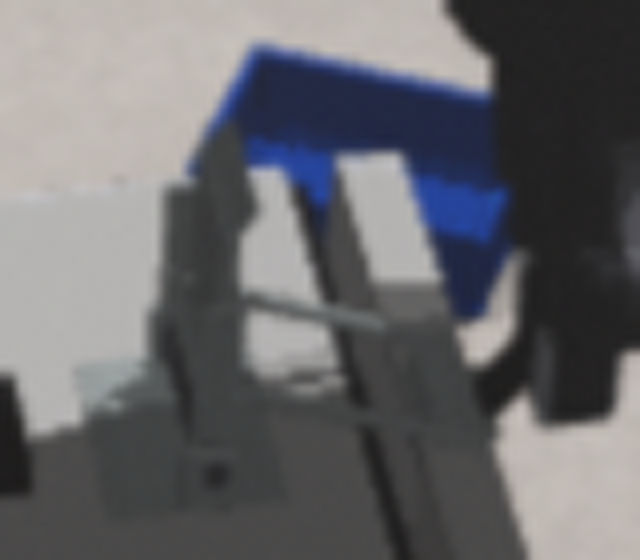

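>>> apply_moves(motion="-1 -0.001 0 0 0;-1 -0.001 0 0 0;-1 -0.001 0 0 0")

```text
clock: 20.72
eef_pos: [641.7, 138.1, 313.4]
tcp_rot: [-3.141, -0.009, 0.043]
contact_force: [10.8, 3.1, 4.2]
opening: 0.153
```

>>> apply_moves(motion="-1 -0.001 0 0 0;-1 -0.001 0 0 0;-1 -0.001 0 0 0")

```text
clock: 20.97
eef_pos: [640.8, 138.1, 313.5]
tcp_rot: [-3.141, -0.009, 0.043]
contact_force: [11.1, 1.6, 4.3]
opening: 0.155
```

>>> apply_moves(motion="-1 -0.001 0 0 0;-1 -0.001 0 0 0;-1 -0.001 0 0 0")

```text
clock: 21.22
eef_pos: [639.9, 138.0, 313.6]
tcp_rot: [-3.141, -0.01, 0.043]
contact_force: [10.0, 2.9, 4.6]
opening: 0.158
```

```bash
python3 -c "
from h import *
th=1.8
for b in range(84,66,-2):
  th,sl=ik(b,143.,th); p=tabpt(b,143,sl,25.)
  print(b,round(th,3),round(sl,3),W(*p).round(1))
"
```

```text
84 2.03 -0.409 [647.5 137.6 161.1]
82 1.945 -0.415 [645.6 137.5 161. ]
80 1.859 -0.42 [643.7 137.4 160.9]
78 1.77 -0.422 [641.8 137.3 160.9]
76 1.678 -0.422 [639.8 137.2 160.9]
74 1.581 -0.419 [637.7 137.1 160.9]
72 1.478 -0.413 [635.6 137.1 161. ]
70 1.366 -0.402 [633.4 137.  161.2]
68 1.241 -0.387 [631.1 136.9 161.5]
```

>>> apply_moves(motion="-1 -0.001 0 0 0;-1 -0.001 0 0 0;-1 -0.001 0 0 0")

```text
clock: 21.47
eef_pos: [639.0, 138.0, 313.7]
tcp_rot: [-3.141, -0.01, 0.043]
contact_force: [11.1, 2.0, 5.3]
opening: 0.155
```

>>> apply_moves(motion="-1 -0.001 0 0 0;-1 -0.001 0 0 0;-1 -0.001 0 0 0")

```text
clock: 21.72
eef_pos: [638.2, 137.9, 313.8]
tcp_rot: [-3.141, -0.011, 0.043]
contact_force: [11.9, 2.9, 6.2]
opening: 0.156
```

```bash
python3 -c "
from h import *
f=crop('side','pics/s8.png',290,110,370,180,8)
for nm,p in(('bar',W(74,143)),('seat',W(70.7,143))):
  for y in(-21,-13,13,21): print(nm,y,((proj(f,p+np.array([-.042*y,y,0]))-[290,110])*8).round(0))
for q in('hook_bar','keeper','handle_plate','bail_tab'): print(q,spotter.place_of(q,'side')[:2])
"
```

```text
bar -21 [479. 452.]
bar -13 [473. 430.]
bar 13 [452. 361.]
bar 21 [445. 340.]
seat -21 [467. 453.]
seat -13 [460. 431.]
seat 13 [439. 362.]
seat 21 [433. 341.]
hook_bar []
keeper [{'point': [612.8, 140.5, 148.1], 'conf': 0.88}]
handle_plate [{'point': [544.6, 131.3, 212.2], 'conf': 0.51}]
bail_tab [{'point': [634.5, 138.2, 158.7], 'conf': 0.64}, {'point': [495.6, -46.4, -3.3], 'conf': 0.26}]
```

View pics/s8.png

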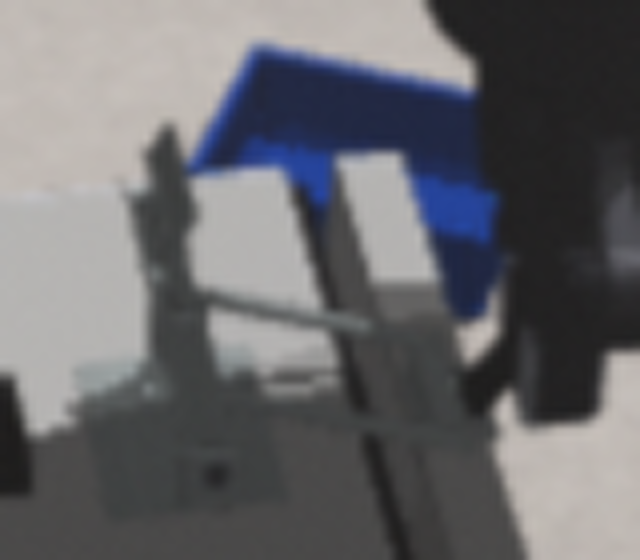

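>>> apply_moves(motion="-1 -0.001 0 0 0;-1 -0.001 0 0 0;-1 -0.001 0 0 0")

```text
clock: 22.22
eef_pos: [637.3, 137.9, 314.0]
tcp_rot: [-3.141, -0.011, 0.043]
contact_force: [12.0, 2.8, 5.9]
opening: 0.153
```

>>> apply_moves(motion="-1 -0.001 0 0 0;-1 -0.001 0 0 0;-1 -0.001 0 0 0")

```text
clock: 22.47
eef_pos: [636.5, 137.9, 314.1]
tcp_rot: [-3.141, -0.012, 0.043]
contact_force: [13.1, 2.4, 6.4]
opening: 0.159
```

>>> apply_moves(motion="-1 -0.001 0 0 0;-1 -0.001 0 0 0;-1 -0.001 0 0 0")

```text
clock: 22.72
eef_pos: [635.7, 137.8, 314.2]
tcp_rot: [-3.141, -0.013, 0.043]
contact_force: [14.0, 2.8, 6.5]
opening: 0.156
```

>>> apply_moves(motion="-1 -0.001 0 0 0;-1 -0.001 0 0 0;-1 -0.001 0 0 0")

```text
clock: 22.97
eef_pos: [635.0, 137.8, 314.4]
tcp_rot: [-3.141, -0.014, 0.043]
contact_force: [15.8, 2.2, 5.5]
opening: 0.157
```

```bash
python3 -c "
from h import *
for i in range(3):
  f=crop('side','pics/s9.png',290,110,370,180,8)
  for q in('hook_bar','keeper','handle_plate','bail_tab'): print(q,spotter.place_of(q,'side')[:2])
"
```

```text
hook_bar []
keeper [{'point': [612.6, 140.5, 148.3], 'conf': 0.72}]
handle_plate [{'point': [534.8, 134.1, 212.8], 'conf': 0.6}]
bail_tab [{'point': [631.8, 138.5, 161.2], 'conf': 0.49}]
hook_bar []
keeper [{'point': [612.8, 137.9, 150.7], 'conf': 0.66}]
handle_plate [{'point': [536.2, 131.6, 215.6], 'conf': 0.52}]
bail_tab [{'point': [628.1, 137.2, 158.3], 'conf': 0.72}]
hook_bar [{'point': [630.9, 364.3, -1.3], 'conf': 0.51}]
keeper [{'point': [612.0, 140.5, 147.3], 'conf': 0.91}]
handle_plate [{'point': [539.7, 133.5, 210.4], 'conf': 0.5}]
bail_tab [{'point': [630.6, 137.1, 161.1], 'conf': 0.73}]
```

View pics/s9.png

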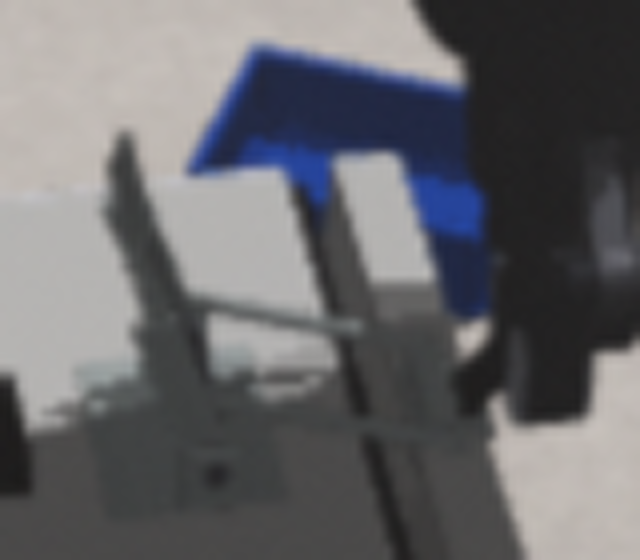

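>>> apply_moves(motion="-1 0.001 0 0 0;0 0.001 0 0 0;0 0.001 0 0 0;0 0.001 0 0 0;0 0.001 0 0 0;0 0.001 0 0 0;0 0.001 0 0 0")

```text
clock: 24.3
eef_pos: [631.8, 137.5, 311.0]
tcp_rot: [3.141, 0.001, 0.042]
contact_force: [-0.1, -0.6, 0.4]
opening: 0.499
```

```bash
python3 -c "
from h import *
f=crop('side','pics/s10.png',290,110,370,180,8)
for q in('hook_bar','keeper','handle_plate','bail_tab'): print(q,spotter.place_of(q,'side')[:2])
delta([596.5,136.2,404])
"
```

```text
hook_bar []
keeper [{'point': [614.4, 140.9, 148.9], 'conf': 0.67}]
handle_plate []
bail_tab [{'point': [549.9, 134.3, 152.5], 'conf': 0.66}, {'point': [630.8, 140.2, 160.1], 'conf': 0.59}]
t 24.55 pos [632.01 137.64 311.35] rot [3.1415e+00 1.0000e-04 4.2600e-02] F [ 0.73 -0.23  0.28] op 0.496
move [-3.555e-02 -6.000e-05 -9.265e-02] twist [0.     0.     0.0002]
```

View pics/s10.png

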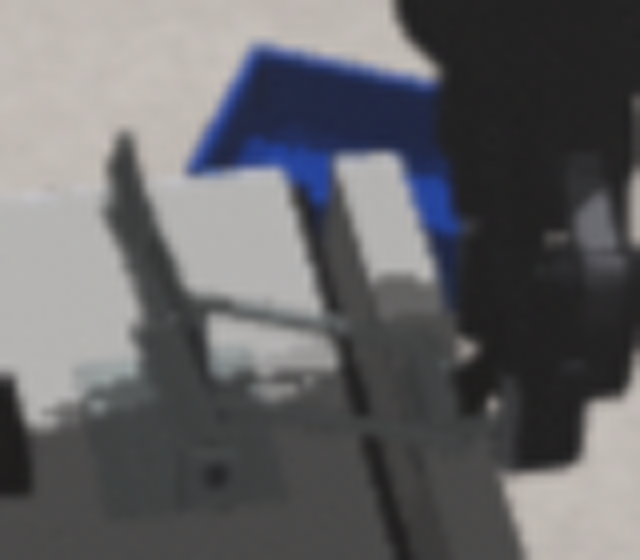

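>>> apply_moves(motion="0 0.006 0 0 0;0 0.006 0 0 0;0 0.006 0 -0.03 0;0 0.006 0 -0.06 0;0 0.006 0 -0.09 0;-1 0.006 0 -0.12 0;-1 0.006 0 -0.12 0;-1 0.006 0 -0.12 0;-1 0.006 0 -0.12 0;-1 0.006 0 -0.12 0")

```text
clock: 25.38
eef_pos: [637.7, 137.8, 429.8]
tcp_rot: [3.141, 0.002, 0.042]
contact_force: [0.5, 0.5, 0.5]
opening: -0.003
```

```bash
python3 -c "
from h import *
f=crop('side','pics/s11.png',290,110,370,180,8)
for i in range(3):
  grab_frame('side')
  for q in('hook_bar','keeper','handle_plate','bail_tab'): print(q,spotter.place_of(q,'side')[:2])
for th in(1.3,):
  a=axis(th);print('axis',a,((proj(f,W(*a))-[290,110])*8).round())
delta([575,134.5,378])
"
```

```text
hook_bar []
keeper [{'point': [612.1, 140.1, 150.9], 'conf': 0.91}, {'point': [631.1, 362.7, 0.8], 'conf': 0.71}]
handle_plate [{'point': [537.9, 133.9, 212.4], 'conf': 0.52}]
bail_tab [{'point': [632.3, 137.5, 160.3], 'conf': 0.74}, {'point': [544.7, 129.3, -0.3], 'conf': 0.29}]
hook_bar []
keeper [{'point': [610.7, 140.3, 151.3], 'conf': 0.9}]
handle_plate [{'point': [631.9, 365.4, -3.6], 'conf': 0.71}, {'point': [536.1, 133.3, 213.6], 'conf': 0.58}]
bail_tab [{'point': [629.9, 138.1, 162.5], 'conf': 0.82}, {'point': [635.3, 364.1, -1.4], 'conf': 0.72}]
hook_bar []
keeper [{'point': [612.7, 139.6, 151.0], 'conf': 0.75}]
handle_plate [{'point': [535.1, 133.0, 214.6], 'conf': 0.6}]
bail_tab [{'point': [631.2, 359.8, 0.2], 'conf': 0.67}, {'point': [628.7, 136.1, 162.1], 'conf': 0.48}]
axis [ -4.92367846 173.78025509] [159. 341.]
t 26.1833 pos [638.04 137.9  431.44] rot [-3.1415e+00 -1.0000e-04  4.2500e-02] F [ 0.14 -0.08 -0.37] op 0.001
move [-0.06313  0.00072  0.05343] twist [-0.     -0.      0.0001]
```

View pics/s11.png

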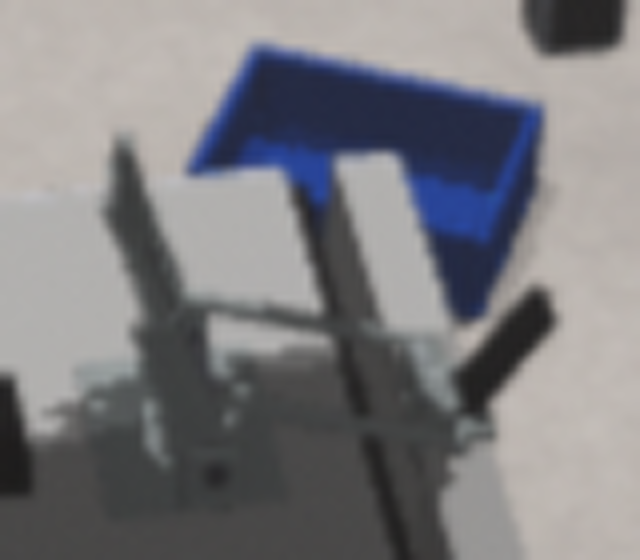

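>>> apply_moves(motion="-1 -0.032 0.0005 0 0;-1 -0.063 0.0005 0.02 0;-1 -0.063 0.0005 0.0535 0;-1 -0.063 0.0005 0.0535 0;-1 -0.063 0.0005 0.0535 0;-1 -0.063 0.0005 0.0535 0")

```text
clock: 26.68
eef_pos: [576.3, 134.9, 379.2]
tcp_rot: [-3.141, -0.002, 0.042]
contact_force: [0.0, 0.3, 0.6]
opening: 0.0
```

```bash
python3 -c "
from h import *
delta([575,134.5,378])
P=np.array([548.,154])
s=r.sense()['eef_pos'];c0=None
for th in np.r_[1.29,np.arange(1.2,-.01,-.1)]:
  rr=53+ (64-53)*np.clip((1.2-th)/1.0,0,1)
  c=P+rr*np.array([-np.cos(th),np.sin(th)])+5*np.array([np.sin(th),np.cos(th)])
  tcp=np.array([c[0]+11,c[1]+173]); print(round(th,2),tcp.round(1),'dx dz(mm, tool)',(tcp[0]-s[0]).round(1),(s[2]-tcp[1]).round(1))
"
```

```text
t 26.6833 pos [576.25 134.89 379.24] rot [-3.1413e+00 -1.6000e-03  4.2400e-02] F [0.02 0.34 0.6 ] op 0.0
move [-0.00127  0.00034  0.00124] twist [-0.0001 -0.0005  0.0001]
1.29 [549.1 379.3] dx dz(mm, tool) -27.1 -0.1
1.2 [544.5 378.2] dx dz(mm, tool) -31.8 1.0
1.1 [538.9 377.5] dx dz(mm, tool) -37.3 1.8
1.0 [533.4 376.2] dx dz(mm, tool) -42.9 3.1
0.9 [527.9 374.2] dx dz(mm, tool) -48.3 5.0
0.8 [522.6 371.7] dx dz(mm, tool) -53.7 7.6
0.7 [517.5 368.5] dx dz(mm, tool) -58.8 10.7
0.6 [512.6 364.8] dx dz(mm, tool) -63.6 14.5
0.5 [508.1 360.5] dx dz(mm, tool) -68.1 18.7
0.4 [504.  355.7] dx dz(mm, tool) -72.2 23.6
0.3 [500.4 350.4] dx dz(mm, tool) -75.9 28.9
0.2 [497.3 344.6] dx dz(mm, tool) -79.0 34.6
0.1 [495.8 338.4] dx dz(mm, tool) -80.4 40.9
-0.0 [495. 332.] dx dz(mm, tool) -81.3 47.2
```

>>> apply_moves(motion="-1 -0.01 0 0 0;-1 -0.018 0 0 0;-1 -0.022 0 0 0;-1 -0.024 0 0 0;-1 -0.026 0 0 0;-1 -0.028 0 0 0;-1 -0.03 0 0 0;-1 -0.03 0 0 0")

```text
clock: 27.35
eef_pos: [545.6, 133.5, 378.3]
tcp_rot: [-3.141, -0.002, 0.043]
contact_force: [5.0, 0.4, -1.2]
opening: -0.001
```

>>> apply_moves(motion="-1 -0.002 0 0.0005 0;-1 -0.003 0 0.0005 0;-1 -0.003 0 0.0005 0")

```text
clock: 27.6
eef_pos: [542.9, 133.4, 377.7]
tcp_rot: [-3.141, -0.002, 0.042]
contact_force: [6.0, 0.4, -1.7]
opening: 0.005
```

>>> apply_moves(motion="-1 -0.0015 0 0.0002 0;-1 -0.003 0 0.0004 0;-1 -0.0045 0 0.0007 0;-1 -0.006 0 0.001 0;-1 -0.0075 0 0.0013 0;-1 -0.0075 0 0.0013 0")

```text
clock: 28.1
eef_pos: [535.7, 133.1, 376.6]
tcp_rot: [-3.141, -0.004, 0.042]
contact_force: [6.1, -0.1, -0.8]
opening: 0.001
```

>>> apply_moves(motion="-1 -0.0015 0 0.0005 0;-1 -0.003 0 0.001 0;-1 -0.0045 0 0.0014 0;-1 -0.006 0 0.002 0;-1 -0.0075 0 0.0025 0;-1 -0.0075 0 0.0025 0")

```text
clock: 28.6
eef_pos: [528.4, 132.9, 374.3]
tcp_rot: [-3.141, -0.004, 0.043]
contact_force: [7.3, 0.4, -0.0]
opening: -0.004
```

```bash
python3 -c "
from h import *
f=crop('side','pics/s12.png',270,90,370,180,7)
for q in('keeper','handle_plate','bail_tab'): print(q,spotter.place_of(q,'side')[:2])
delta([522.6,133.3,371.7])
"
```

```text
keeper [{'point': [609.9, 142.3, 150.7], 'conf': 0.92}]
handle_plate [{'point': [515.7, 133.7, 208.4], 'conf': 0.63}, {'point': [624.6, 136.1, 161.0], 'conf': 0.6}]
bail_tab [{'point': [626.4, 137.6, 161.5], 'conf': 0.6}, {'point': [494.9, -46.5, -3.4], 'conf': 0.49}]
t 28.8 pos [528.46 132.84 374.34] rot [-3.1411 -0.004   0.0425] F [ 7.63 -0.07 -0.13] op -0.001
move [-0.00584 -0.00071  0.00262] twist [-0.0002 -0.0013  0.0001]
```

View pics/s12.png

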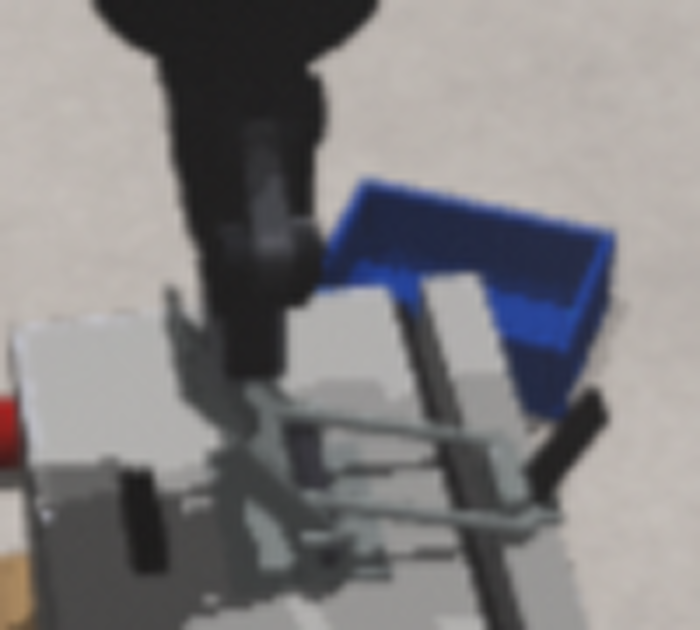

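>>> apply_moves(motion="-1 -0.0013 0 0.0006 0;-1 -0.0026 0 0.0012 0;-1 -0.004 0 0.0018 0;-1 -0.0053 0 0.0025 0;-1 -0.0066 0 0.0033 0;-1 -0.0079 0 0.0041 0;-1 -0.0092 0 0.0049 0;-1 -0.0104 0 0.0057 0;-1 -0.0104 0 0.0057 0")

```text
clock: 29.55
eef_pos: [518.1, 132.4, 368.8]
tcp_rot: [-3.141, -0.004, 0.042]
contact_force: [6.1, 0.7, 1.0]
opening: -0.001
```

```bash
python3 -c "
from h import *
delta([512.6,132.5,364.8])
"
```

```text
t 29.55 pos [518.06 132.43 368.76] rot [-3.141  -0.0044  0.0424] F [6.06 0.65 0.99] op -0.001
move [-0.00547 -0.0003   0.00393] twist [-0.0002 -0.0014  0.0001]
```

>>> apply_moves(motion="-1 -0.0013 0 0.001 0;-1 -0.0026 0 0.002 0;-1 -0.0039 0 0.003 0;-1 -0.0052 0 0.0039 0;-1 -0.0064 0 0.005 0;-1 -0.0076 0 0.0061 0;-1 -0.0087 0 0.0072 0;-1 -0.0098 0 0.0082 0;-1 -0.0098 0 0.0082 0")

```text
clock: 30.3
eef_pos: [507.7, 132.0, 360.2]
tcp_rot: [-3.141, -0.002, 0.042]
contact_force: [4.6, 1.3, 2.9]
opening: 0.003
```

```bash
python3 -c "
from h import *
delta([504,132.5,355.7])
"
```

```text
t 30.3 pos [507.7  131.96 360.23] rot [-3.1412e+00 -2.3000e-03  4.2400e-02] F [4.55 1.29 2.85] op 0.003
move [-0.00368 -0.00069  0.00452] twist [-0.0001 -0.0007  0.0001]
```

>>> apply_moves(motion="-1 -0.001 0 0.0012 0;-1 -0.002 0 0.0024 0;-1 -0.003 0 0.0036 0;-1 -0.0039 0 0.0047 0;-1 -0.0048 0 0.006 0;-1 -0.0057 0 0.0073 0;-1 -0.0066 0 0.0086 0;-1 -0.0074 0 0.0098 0;-1 -0.0074 0 0.0098 0")

```text
clock: 31.05
eef_pos: [499.0, 131.4, 349.4]
tcp_rot: [3.141, 0.002, 0.042]
contact_force: [1.4, 0.1, 1.1]
opening: 0.004
```

```bash
python3 -c "
from h import *
f=crop('side','pics/s13.png',270,90,370,180,7)
for q in('keeper','handle_plate'): print(q,spotter.place_of(q,'side')[:2])
delta([497.3,132,344.6])
"
```

```text
keeper [{'point': [607.7, 140.2, 149.4], 'conf': 0.6}]
handle_plate [{'point': [498.6, 136.8, 175.8], 'conf': 0.48}]
t 31.2 pos [499.1  131.43 349.51] rot [3.1413e+00 1.7000e-03 4.2500e-02] F [ 1.14 -0.03 -0.54] op -0.002
move [-0.00177 -0.00065  0.00492] twist [0.0001 0.0005 0.0002]
```

View pics/s13.png

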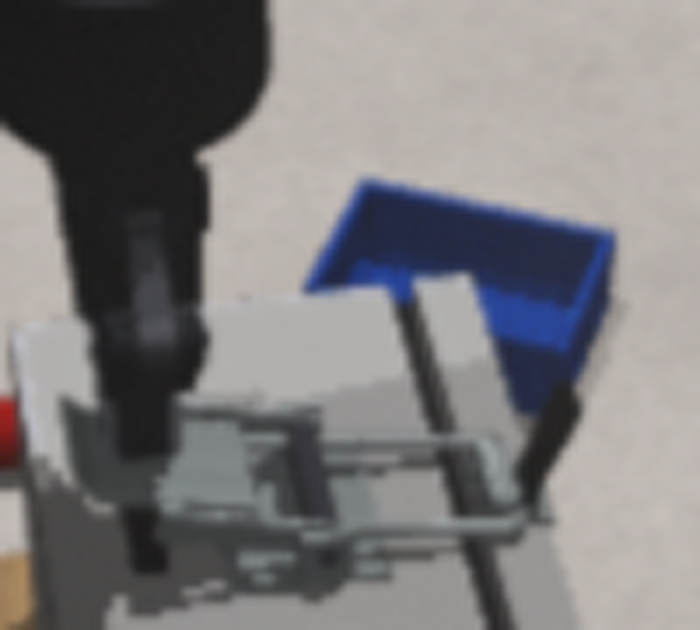

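>>> apply_moves(motion="-1 -0.0008 0 0.0015 0;-1 -0.0015 0 0.003 0;-1 -0.002 0 0.0045 0;-1 -0.0025 0 0.006 0;-1 -0.0028 0 0.0075 0;-1 -0.003 0 0.009 0;-1 -0.0032 0 0.0105 0;-1 -0.0032 0 0.0105 0")

```text
clock: 31.87
eef_pos: [496.2, 131.4, 338.9]
tcp_rot: [3.142, 0.001, 0.042]
contact_force: [0.3, -0.7, -0.5]
opening: -0.002
```

>>> apply_moves(motion="-1 0 0 0.0015 0;-1 0 0 0.003 0;-1 0 0 0.003 0")

```text
clock: 32.12
eef_pos: [496.3, 131.4, 336.1]
tcp_rot: [3.142, 0.0, 0.042]
contact_force: [-0.0, 0.2, -0.9]
opening: -0.003
```

```bash
python3 -c "
from h import *
for i in range(2):
  f=crop('side','pics/s14.png',270,90,370,180,7)
  for q in('keeper','handle_plate'): print(q,spotter.place_of(q,'side')[:2])
delta([495,132,332])
"
```

```text
keeper [{'point': [627.5, 365.2, 0.9], 'conf': 0.18}]
handle_plate [{'point': [490.5, 133.3, 159.0], 'conf': 0.79}]
keeper [{'point': [607.1, 135.7, 148.9], 'conf': 0.6}, {'point': [618.0, 137.8, 162.5], 'conf': 0.57}]
handle_plate [{'point': [490.7, 129.4, 158.6], 'conf': 0.56}]
t 32.4167 pos [496.44 131.41 336.47] rot [-3.1415e+00 -2.0000e-04  4.2500e-02] F [-0.15  0.17 -0.58] op -0.001
move [-0.00142 -0.00066  0.00447] twist [-0.     -0.0001  0.0002]
```

View pics/s14.png

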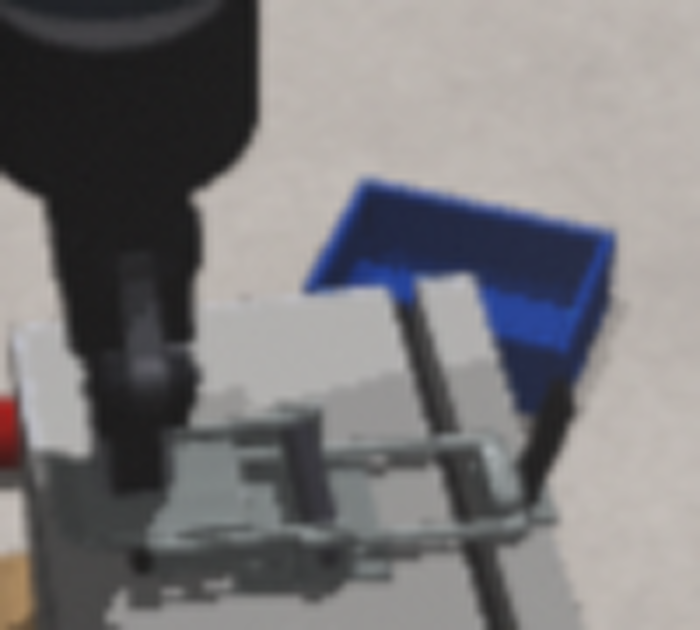

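>>> apply_moves(motion="-1 0 0 0.001 0;-1 0 0 0.002 0;-1 0 0 0.003 0;-1 0 0 0.003 0")

```text
clock: 32.75
eef_pos: [496.3, 131.3, 333.1]
tcp_rot: [3.142, 0.0, 0.042]
contact_force: [-0.3, -0.6, -0.2]
opening: -0.001
```

>>> apply_moves(motion="-1 0 0 0.001 0;-1 0 0 0.001 0")

```text
clock: 32.92
eef_pos: [496.4, 131.4, 332.4]
tcp_rot: [-3.142, 0.0, 0.042]
contact_force: [-0.6, -0.2, -0.5]
opening: 0.005
```

>>> apply_moves(motion="-1 0 0 0.001 0;-1 0 0 0.001 0")

```text
clock: 33.08
eef_pos: [496.4, 131.4, 332.2]
tcp_rot: [-3.142, -0.0, 0.042]
contact_force: [-4.1, -1.5, 9.9]
opening: 0.002
```

>>> apply_moves(motion="-1 0 0 0.0003 0;-1 0 0 0.0003 0;-1 0 0 0.0003 0")

```text
clock: 33.33
eef_pos: [496.4, 131.4, 332.1]
tcp_rot: [-3.141, -0.0, 0.042]
contact_force: [-5.0, -1.0, 13.2]
opening: -0.002
```

>>> apply_moves(motion="-1 0 0 -0.003 0;-1 0 0 -0.02 0;-1 0 0 -0.06 0;-1 0 0 -0.1 0;-1 -0.1 0 -0.12 0;-1 -0.15 0 -0.12 0;-1 -0.15 0 -0.12 0;-1 -0.15 0 -0.12 0")

```text
clock: 34.0
eef_pos: [343.4, 124.4, 451.0]
tcp_rot: [3.142, 0.001, 0.042]
contact_force: [0.2, 0.1, 0.2]
opening: 0.002
```

```bash
python3 -c "
from h import *
f=crop('side','pics/s15.png',270,90,370,180,7)
est(['keeper','handle_plate','hook_bar','bail_tab'],4)
delta([495,132,332])
"
```

```text
keeper side 5 [606.3 140.5 149.9] [1.9 1.4 1.8]
keeper top 4 [607.  134.  147.6] [1.2 2.1 0.7]
handle_plate side 4 [491.2 132.4 159. ] [1.6 0.7 1.2]
handle_plate top 4 [489.  131.  159.4] [ 7.1 83.6 70.7]
hook_bar side 1 [493.3 126.8 158.6] [0. 0. 0.]
hook_bar top 2 [524.3 228.4  75.4] [23.5 94.8 77.6]
bail_tab side 4 [617.7 137.1 165.6] [1.3 0.4 1.1]
bail_tab top 5 [619.2 139.3 164. ] [46.1 73.9 65.6]
t 36.05 pos [346.55 125.01 451.09] rot [3.1416 0.     0.0424] F [-0.79 -0.   -0.4 ] op -0.001
move [ 0.14862 -0.00069  0.11909] twist [0.     0.     0.0001]
```

View pics/s15.png

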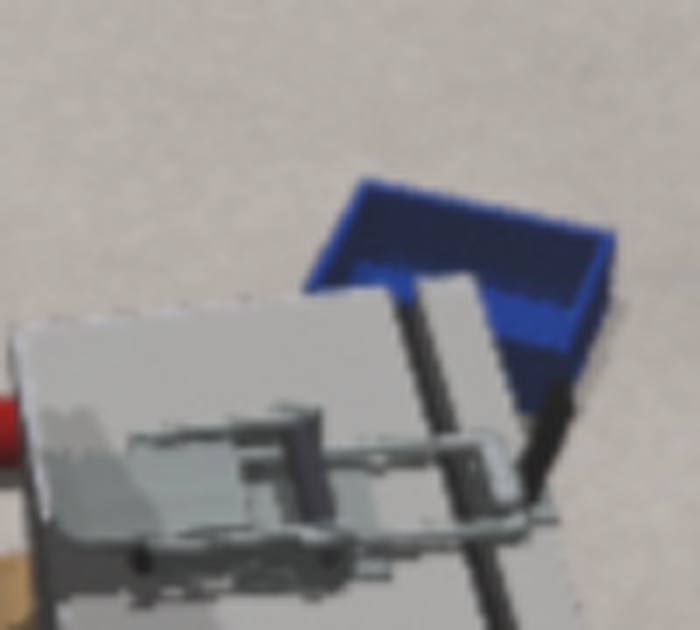

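```bash
python3 -c "
from rig import r
s=r.sense();print(s['clock'],s['contact_force'].round(1));print(r.sign_off())"
```

```text
36.05 [-0.8 -0.  -0.4]
the job is handed in; nothing more can be done
None
```

The loop is hooked under the keeper's lip, the lever is pressed home, and I handed the job in at 36 s. The interface gave no verdict.

**How it went:** I pinched the tab and carried the bar down outside the lip. It touched the base plate about 6.5 mm below nominal. I then drew the bar back under the lip to the ridge, released it, and swung the lever over with the closed fingertips. The highest wrist-force readings were about 16 N while hooking and 13 N pressing the lever on its stop, but I only read the force at the end of each move call.

**Last checks:**
- **Lever:** the handle face is at z ≈ 159 mm, where it should be with the lever shut, and the fingertips met a hard stop there.
- **Cover:** the keeper moved in by about 8 mm, so the cover is at roughly 0.02 rad (allowed 0.012 to 0.045). That is an estimate good to about 0.02 rad at worst.
- **Bar:** with the lever shut, the geometry puts the bar at x ≈ 606 mm, and the keeper measured 606.7 mm.
- **Robot:** the arm is clear and touching nothing.

**Not confirmed:** in the final frames the detector did not find the hook bar and gave only false hits. The bar's seating therefore rests on that geometry, the forces felt while hooking, and the last picture. I did not measure the loose parts again at the end. No move went near them, and the tray looked unmoved in the last picture.

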